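# Nest the inner cup of a double-walled wooden cup

### The arm

A 7-joint arm with a two-finger parallel gripper is mounted at the origin on the work surface. World frame = base frame: x ahead of the robot, y to its left, z up, the work surface at z = 0. Lengths are in m, angles in rad, forces in N, time in s.
With the tool pointing down it reaches from about 0.4 to 0.85 m from the base axis. Payload 10.4 kg.
Tool frame: the origin (TCP) lies at the very end of the fingers, on their centre line; the grasp point (between the pads) lies 19 mm behind it; z points along the fingers, y is the line along which they close (so a half turn about z gives the same grasp; the last joint's range is limited). The gripper opens to 87 mm and grips with 3 to 60 N. Pads are 19 mm wide; open, the fingers measure 117 mm over their backs; the gripper's body (75 mm by 190 mm) begins 51 mm behind the grasp point.
Start: joints at [-1.308, 0.332, -0.065, 1.46, 0.022, 1.35, -0.088], TCP at [0.176, 0.6, 0.223] pointing down, gripper open.
Joint ranges: [-2.6, 2.6], [-0.5, 2.12], [-1.47, 1.34], [0.16, 2.42], [-1.27, 4.41], [0.06, 2.06], [-2.6, 2.6]. Speed limits (rad/s): [2.22, 2.22, 2.79, 2.79, 3.14, 3.14, 3.14].

### API

Orientations are given as a unit quaternion [x, y, z, w].
In Python, from bench import * gives the robot as it stands.
- The arm moves only by the tool step_arm, never from a script. Its arguments are lists of equal length, an entry for each row: "delta_pos": the shift along the world's x, y, z in units of 25 mm (1.0 is 25 mm), a list of three; "turn": the turn about the world's z in units of 0.12 rad (1.0 is 0.12 rad). In form: {"delta_pos": [[tx, ty, tz], ...], "turn": [turn, ...]}. A call has 1 to 12 rows; each row shifts and turns the commanded pose from where the row before left it; what a row does not reach is not made up. A row lasts 1/10 s, in which the tool goes at most 50 mm and 8.59 degrees, less where a joint would pass 70% of its speed; a pose out of reach is approached as far as the arm can. A call with a number of a shift or a turn outside -1 to 1 is refused whole. A call with a gripper value outside its range is refused whole. "grip" is the closure, from 0 (fully open) to 1 (shut), set as the call begins (left out, the last holds). The fingers move at their own pace and stop on an object; "newtons" is the grip in N (left out, the last holds). Time passes only in rows, so rows that do not move let the fingers close. It gives the time, the measured TCP pose, the force, the opening and the grip force at its end, in the units of the state.
- read_state(): the state, without advancing time (a new reading comes with each control period).
- camera(name): name is "scene" or "side" or "wrist"; returns a dict with "image" (420x560x3 uint8, red, green, blue), "z_map" (420x560 float32, m along the optical axis (not along the pixel's ray), 0 where there is no reading), "mtx" (3x3 intrinsics, pixels), "view" (4x4, takes a point from world to camera coordinates). Camera axes: x right, y up, looking along -z (the intrinsics and any distortion apply to the point x, -y, -z); pixel columns grow to the right and rows downward; lengths in m; the calibration is good to about 2 mm. A picture is of the moment at which its call begins.
- close_job(): hands the job in; it is judged then, once.
The state is a dict: "time": time; "joint_positions": joint angles; "joint_vel": joint speeds; "joint_torque": joint torques, N m; "ee_pos": TCP position; "eef_rot": TCP orientation; "ft_force": force on the tool from outside, world axes, zero at the start; "torque": the same for the moment, N m; "width": finger opening in m; "grip_force": force on a finger pad.
Only numpy, scipy, OpenCV 4.12 (cv2) and the standard library are available. Lean on these libraries where they do the work, as an engineer would, in place of code of your own. Each camera call takes 0.05 s, during which the arm holds its last target. There are 200 camera calls.

### The job

Put the double-walled cup together: take the pale cup with the dark lip and dark ring, nest it upright and centred in the open walnut outer cup on its plywood base, and press it gently down (no dropping or ramming) until the dark ring round its middle is level with the walnut rim, no further or it wedges. Let go of it there, and leave the plain pale cup and the red cup where they stand.

Things in the scene. Friction and masses are not known exactly. Their poses are not given: they have to be found in the camera images.
- cup: loose pale wooden cup with a dark lip and a dark ring, upright, open; 95 mm tall, 0.12 kg, wall 4. Outside it tapers from 40 mm diameter at the foot to 58 at height 60; above 63 it is a straight 60 mm band up to the rim: grip it there. Dark ring 45 to 55 mm above the foot. Origin: centre of its underside, z up. Nested right, its foot is 62 mm above outer's origin; 16 mm deeper it is wedged.
- outer: dark walnut cup, fixed on a plywood base 110x110x12 mm. Origin: centre of the base's underside, z up. Rim 112 mm above it, 80 mm across, mouth 70. In it a cork dish (flat floor 44 wide, bevelled up to 60), floor 30 to 34 mm below the rim at the start, takes the cup's foot; it slides down at a steady 6 N push, does not spring back or sink under the cup's weight.
- plain_cup: loose plain pale wooden cup without dark lip or ring; same shape and size as cup (95 mm tall, 60 mm across the top); origin at the centre of its underside, z up. A bystander, to be left alone.
- red_cup: loose red-painted cup with a dark lip and ring; same shape and size as cup (95 mm tall, 60 mm across the top); origin at the centre of its underside, z up. A bystander, to be left alone. A finished nested double cup (fixed, not listed, 157 mm tall) stands among the cups and shows the result.
Mind the look-alikes: they are no part of the job. Leave any purple or turquoise look-alike of the cup alone.

How it is judged:
By the outcome, as a careful person would: the job done as asked, in the order asked, and still so for the second after the job is handed in, with the robot touching nothing.
It also fails if it takes over 38 s, if anything falls off the work surface, if the arm or the gripper's body presses on something with over 40 N, if the wrist force passes 120 N, or if a joint passes its speed limit or range.

## Working session

There is one attempt and no reset: what is moved stays moved. The work goes in short steps, Python scripts to look and compute and a tool call to move; the robot and the scene stay as the last step left them, time stands still between calls to the robot, and variables do not carry over. Pictures are saved under pics/ and viewed, at most 10 in all, crops included, and the job is handed in when it is done.

Besides the shell and the picture viewer there is one more tool, called in YAML: its name, and indented under it one key for each argument. step_arm: Moves the arm, as the interface text tells. Shifts and turns lie within -1 to 1; 1 stands for 25 mm of shift or 0.12 rad of turn. Its arguments: {"type":"object","properties":{"delta_pos":{"type":"array"},"turn":{"type":"array"},"grip":{"type":"number"},"newtons":{"type":"number"}},"required":["delta_pos","turn"]}

```bash
mkdir -p pics; cat > h.py <<'E'
from bench import *
import numpy as np, cv2
def shot(n,tag):
    c=camera(n); cv2.imwrite(f'pics/{tag}.png',c['image'][:,:,::-1]); np.savez(f'{tag}.npz',**c); return c
def pts(c):
    z=c['z_map']; K=c['mtx']; h,w=z.shape; u,v=np.meshgrid(np.arange(w),np.arange(h))
    P=np.stack([(u-K[0,2])/K[0,0]*z,-(v-K[1,2])/K[1,1]*z,-z,np.ones_like(z)],-1)
    return (P@np.linalg.inv(c['view']).T)[...,:3]
E
python3 - <<'E'
from h import *
a=shot('scene','s0');b=shot('side','d0')
cv2.imwrite('pics/both.png',cv2.resize(np.vstack([a['image'],b['image']])[:,:,::-1],(400,600)))
print(read_state())
for c in (a,b): print(np.linalg.inv(c['view']).round(3), c['mtx'][0,0], (c['z_map']>0).mean())
E
```

```text
{'time': 0.1, 'joint_positions': array([-1.30759895,  0.33281088, -0.06468672,  1.46086918,  0.02167128,
        1.34992103, -0.08852343]), 'joint_vel': array([ 0.00143143, -0.00029562, -0.00095295, -0.00082385, -0.00024958,
        0.00086464, -0.00014689]), 'joint_torque': array([ 2.41965048e-03, -6.24539638e+01,  2.51123303e-02, -3.90718281e+01,
       -6.14645309e-02,  3.65561654e-02,  4.03119918e-05]), 'ee_pos': array([0.17613616, 0.59929427, 0.22182647]), 'eef_rot': array([ 1.42413241e-01,  9.89807071e-01, -6.55583575e-04, -2.64585024e-05]), 'ft_force': array([ 0.38705732, -0.61880131, -0.74224802]), 'torque': array([ 0.02775391, -0.03782754, -0.00492135]), 'grip_force': 0.0, 'width': 0.08717875584138365}
[[-0.057 -0.774  0.63   1.203]
 [ 0.998 -0.049  0.029  0.022]
 [ 0.008  0.631  0.776  0.805]
 [ 0.     0.     0.     1.   ]] 388.57749625333804 0.9959396258503401
[[-0.973  0.099 -0.207  0.36 ]
 [-0.229 -0.495  0.838  0.857]
 [-0.02   0.863  0.504  0.535]
 [ 0.     0.     0.     1.   ]] 457.003719813563 0.9961734693877551
```

View pics/s0.png

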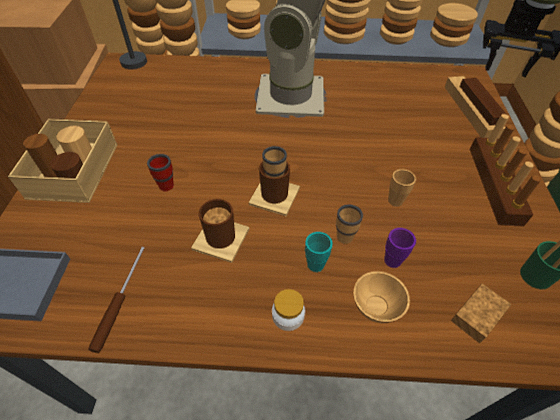

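View pics/d0.png

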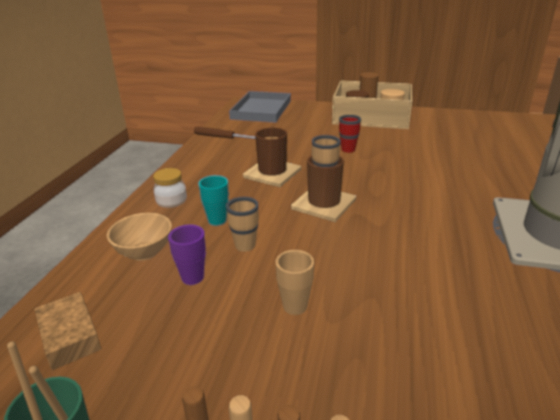

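The scene picture shows the target cup at (348,223), the open walnut outer at (217,225), the finished one at (275,175), plain at (402,187) and red at (162,172). In the side picture the target is at (243,222) and the outer at (271,152). Next I fit rims from the depth.

```bash
cat >> h.py <<'E'
from scipy.optimize import least_squares
def band(P,m,lo,hi,r):
    q=P[m&(P[...,2]>lo)&(P[...,2]<hi)]; x0=np.median(q[:,:2],0)
    f=lambda x:np.hypot(*(q[:,:2]-x[:2]).T)-(x[2] if r is None else r)
    s=least_squares(f,[*x0,0.03] if r is None else x0,loss='soft_l1',f_scale=.001); return s.x.round(4),len(q),np.abs(f(s.x)).mean().round(4)
def win(P,u0,u1,v0,v1):
    m=np.zeros(P.shape[:2],bool); m[v0:v1,u0:u1]=1; return m
E
python3 - <<'E'
from h import *
C={n:dict(np.load(n+'.npz')) for n in('s0','d0')}
W={'cup':{'s0':(330,368,200,248),'d0':(224,264,193,252)},'outer':{'s0':(196,240,195,250),'d0':(252,292,125,177)},'plain':{'s0':(385,420,165,210),'d0':(272,318,248,315)},'done':{'s0':(258,292,145,205),'d0':(305,345,134,208)}}
for o in W:
  for n in C:
    P=pts(C[n]); m=win(P,*W[o][n]); z=P[...,2][m]
    q=P[m&(P[...,2]>.02)]; print(o,n,'zmax',np.percentile(z,99).round(4),q.min(0).round(3),q.max(0).round(3))
    top=np.percentile(z,98)
    if o=='cup' or o=='plain': print(band(P,m,.065,.094,None))
    if o=='outer': print('out',band(P,m,.04,.105,None),band(P,m,.108,.118,None))
    # rim top pixels ellipse
    r=m&(P[...,2]>{'cup':.092,'plain':.092,'outer':.109,'done':.154}[o])
    p=P[r][:,:2]; print(' rim bbox ctr',((p.min(0)+p.max(0))/2).round(4),(p.max(0)-p.min(0)).round(4),len(p), cv2.minEnclosingCircle((p*1000).astype(np.float32)))
for n,w in(('s0',(190,252,190,262)),):
  P=pts(C[n]); m=win(P,*w)&(abs(P[...,2]-.012)<.003); c=cv2.minAreaRect((P[m][:,:2]*1000).astype(np.float32)); print('base',c)
E
```

```text
cup s0 zmax 0.0932 [0.586 0.022 0.02 ] [1.203 0.192 0.805]
(array([0.6177, 0.1612, 0.028 ]), 448, np.float64(0.0037))
 rim bbox ctr [0.8956 0.1065] [0.6151 0.1696] 53 ((896.7821044921875, 96.62739562988281), 315.3499450683594)
cup d0 zmax 0.0963 [0.36  0.082 0.02 ] [0.68  0.857 0.535]
(array([0.6134, 0.1607, 0.028 ]), 711, np.float64(0.003))
 rim bbox ctr [0.5018 0.4926] [0.2839 0.729 ] 226 ((493.8175964355469, 493.5914001464844), 387.3648376464844)
outer s0 zmax 0.11 [ 0.6   -0.191  0.02 ] [1.203 0.022 0.805]
out (array([ 0.6461, -0.1507,  0.0342]), 1025, np.float64(0.0048)) (array([ 0.6427, -0.1515,  0.0372]), 72, np.float64(0.0012))
 rim bbox ctr [ 0.9038 -0.0838] [0.5987 0.2109] 46 ((903.76123046875, -68.29241943359375), 312.5511779785156)
outer d0 zmax 0.1132 [ 0.36  -0.194  0.02 ] [0.679 0.857 0.535]
out (array([ 0.6388, -0.1531,  0.0366]), 898, np.float64(0.0015)) (array([ 0.6386, -0.1529,  0.0373]), 174, np.float64(0.0015))
 rim bbox ctr [0.5193 0.3315] [0.3189 1.0512] 154 ((503.4100036621094, 331.79827880859375), 544.522705078125)
plain s0 zmax 0.0929 [0.455 0.022 0.02 ] [1.
[... 168 characters left out ...]
00.25933837890625)
plain d0 zmax 0.0954 [0.36  0.276 0.02 ] [0.511 0.857 0.535]
(array([0.4812, 0.3073, 0.0279]), 1015, np.float64(0.0008))
 rim bbox ctr [0.4355 0.5664] [0.1512 0.5812] 268 ((423.68359375, 566.5146484375), 297.4723815917969)
done s0 zmax 0.1544 [ 0.458 -0.064  0.02 ] [1.203 0.022 0.805]
 rim bbox ctr [ 0.8323 -0.0165] [0.7417 0.0762] 30 ((832.5465087890625, -3.1923367977142334), 371.37579345703125)
done d0 zmax 0.1579 [ 0.36  -0.329  0.02 ] [0.524 0.857 0.535]
 rim bbox ctr [0.4377 0.3974] [0.1556 0.9194] 171 ((426.30181884765625, 397.6229248046875), 464.2176818847656)
base ((643.811767578125, -152.18316650390625), (107.74982452392578, 107.87245178222656), 73.95613098144531)
```

```bash
python3 - <<'E'
from h import *
C={n:dict(np.load(n+'.npz')) for n in('s0','d0')}
for o,w in {'turq':{'s0':(300,335,230,275),'d0':(196,232,175,226)},'purp':{'s0':(382,416,226,270),'d0':(168,208,225,286)}}.items():
  for n in C:
    P=pts(C[n]); m=win(P,*w[n])&(cv2.cvtColor(C[n]['image'],cv2.COLOR_RGB2HSV)[...,0]>75)&(cv2.cvtColor(C[n]['image'],cv2.COLOR_RGB2HSV)[...,1]>90); print(o,n,band(P,m,.05,.11,None),P[m][:,2].max())
E
```

```text
turq s0 (array([0.7044, 0.0874, 0.0276]), 600, np.float64(0.0011)) 0.8050924721765393
turq d0 (array([0.7   , 0.0861, 0.0276]), 783, np.float64(0.0015)) 0.5351296193575864
purp s0 (array([0.681 , 0.2743, 0.0276]), 676, np.float64(0.0011)) 0.8050924721765393
purp d0 (array([0.6768, 0.2739, 0.0278]), 1264, np.float64(0.001)) 0.5351296193575864
```

step_arm:
  delta_pos:
    - [0.5, -0.5, 0]
    - [1, -1, 0]
    - [1, -1, 0]
    - [1, -1, 0]
    - [1, -1, 0]
    - [1, -1, 0]
    - [1, -1, 0]
    - [1, -1, 0]
    - [1, -1, 0]
    - [1, -1, 0]
    - [1, -1, 0]
    - [1, -1, 0]
  turn: [0, 0, 0, 0, 0, 0, 0, 0, 0, 0, 0, 0]
  grip: 0

```text
time: 1.3
ee_pos: [0.4648, 0.3097, 0.2225]
eef_rot: [0.143, 0.99, -0.0, -0.0]
ft_force: [-1.0, 0.5, -0.1]
width: 0.087
grip_force: 0.0
```

step_arm:
  delta_pos:
    - [1, -1, 0]
    - [1, -1, 0]
    - [1, -1, 0]
    - [1, -1, 0]
    - [0.5, -0.5, 0]
    - [0, 0, 0]
    - [0, 0, 0]
  turn: [0, 0, 0, 0, 0, 0, 0]

```text
time: 2.0
ee_pos: [0.5759, 0.1991, 0.2223]
eef_rot: [0.143, 0.99, 0.0, -0.0]
ft_force: [-0.4, -0.6, 1.0]
width: 0.087
grip_force: 0.0
```

```bash
python3 - <<'E'
from h import *
c=shot('wrist','w1'); s=read_state(); print(s['time'],s['ee_pos'],s['eef_rot'],s['ft_force'],np.linalg.inv(c['view']).round(3).tolist())
P=pts(c); m=(P[...,2]>.091)&(P[...,2]<.1)&(np.hypot(P[...,0]-.6155,P[...,1]-.161)<.045)
p=P[m]; print(m.sum(),band(P,m,.09,.1,None)); v,u=np.where(m); print(u.min(),u.max(),v.min(),v.max())
m=np.hypot(P[...,0]-.6155,P[...,1]-.161)<.045; print(band(P,m,.066,.1,None),np.percentile(P[m][:,2],[50,90,99]))
E
```

```text
2.05 [0.57549027 0.20006688 0.222389  ] [ 1.42145904e-01  9.89845622e-01  1.99032558e-04 -3.83722391e-04] [-0.5436695   0.14284743  0.73916897] [[0.283, -0.927, -0.247, 0.51], [0.959, 0.273, 0.072, 0.219], [0.001, -0.257, 0.966, 0.385], [0.0, 0.0, 0.0, 1.0]]
690 (array([0.6146, 0.1624, 0.0276]), 690, np.float64(0.0013))
223 284 218 264
(array([0.6135, 0.163 , 0.0275]), 1458, np.float64(0.001)) [0.03813737 0.0957844  0.27249607]
```

View pics/w1.png

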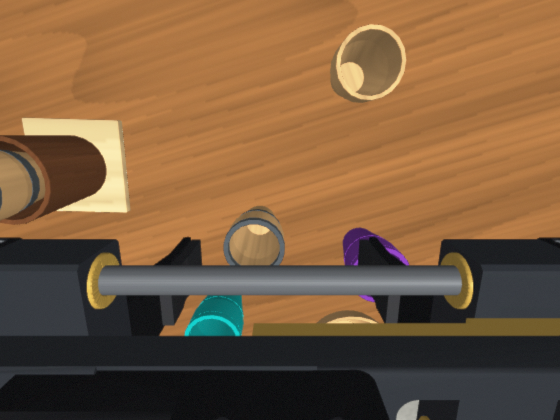

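The wrist picture shows the dark-lipped cup at (254,240), still ahead of the fingers, with turquoise (215,320) and purple (375,260) clear of them.

step_arm:
  delta_pos:
    - [0.8, -0.8, 0]
    - [0.76, -0.74, 0]
    - [0, 0, -0.5]
    - [0, 0, -1]
    - [0, 0, -1]
    - [0, 0, -1]
    - [0, 0, -0.8]
    - [0, 0, -0.4]
    - [0, 0, 0]
    - [0, 0, 0]
  turn: [0, 0, 0, 0, 0, 0, 0, 0, 0, 0]

```text
time: 3.05
ee_pos: [0.6153, 0.1618, 0.1059]
eef_rot: [0.142, 0.99, 0.0, 0.0]
ft_force: [-0.2, -0.6, -0.1]
width: 0.087
grip_force: 0.0
```

```bash
python3 - <<'E'
from h import *
s=read_state(); print(s['time'],s['ee_pos'],s['ft_force'])
for n,w in (('scene',(325,372,195,250)),('side',(220,268,190,255))):
  c=shot(n,n+'2'); P=pts(c); d=np.hypot(P[...,0]-.615,P[...,1]-.161)<.04; m=win(P,*w)&d; print(n,m.sum(),band(P,m,.066,.094,.028))
c=dict(np.load('side2.npz'));cv2.imwrite('pics/side2c.png',cv2.resize(c['image'][100:300,150:350,::-1],(600,600)))
E
```

```text
3.05 [0.61528561 0.16184134 0.10593762] [-0.15999852 -0.58400943 -0.09985666]
scene 1182 (array([0.6176, 0.1613]), 423, np.float64(0.0011))
side 1759 (array([0.6134, 0.1608]), 650, np.float64(0.0011))
```

View pics/side2c.png

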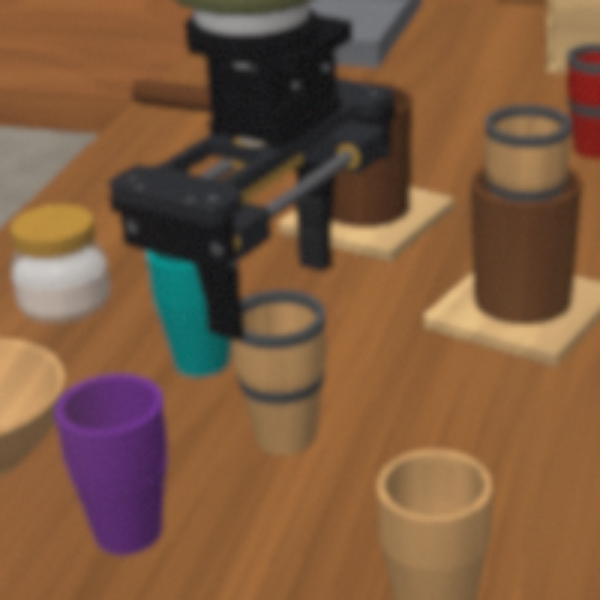

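Crop: the finger tips are at (228,330) and (315,265), either side of the cup rim (281,307); I check the finger midpoint against the rim in the same cameras.

```bash
python3 - <<'E'
from h import *
s=read_state(); t=s['ee_pos']
a=2*np.arctan2(.990,.142)-np.pi/2; Y=np.array([np.cos(a),np.sin(a)]); X=np.array([Y[1],-Y[0]])
for n in('scene2','side2'):
  c=dict(np.load(n+'.npz')); P=pts(c); g=c['image'].max(2)
  m=(P[...,2]>.108)&(P[...,2]<.135)&(np.hypot(P[...,0]-t[0],P[...,1]-t[1])<.075)&(g<75)
  q=P[m][:,:2]-t[:2]; x,y=q@X,q@Y
  for k in(y>0,y<0):
    if k.sum(): print(n,k.sum(),np.percentile(x[k],[2,50,98]).round(4),np.percentile(y[k],[2,50,98]).round(4),np.sort(P[m][k][:,2])[:3])
  print(X)
E
```

```text
scene2 32 [0.0085 0.0105 0.0133] [0.0453 0.0495 0.0531] [0.10843435 0.10960377 0.11223914]
scene2 38 [-0.0043  0.0102  0.0122] [-0.0509 -0.0455 -0.0425] [0.10887136 0.10933409 0.1097589 ]
[ 0.95968264 -0.28108579]
side2 145 [-0.0111 -0.0012  0.0115] [0.0447 0.05   0.0522] [0.10801166 0.1081855  0.10826696]
side2 122 [-0.0101 -0.0023  0.0087] [-0.0512 -0.0464 -0.0441] [0.10831469 0.10844277 0.10873744]
[ 0.95968264 -0.28108579]
```

step_arm:
  delta_pos:
    - [0, 0, -0.6]
    - [0, 0, -0.6]
    - [0, 0, -0.44]
    - [0, 0, 0]
    - [0, 0, 0]
  turn: [0, 0, 0, 0, 0]

```text
time: 3.65
ee_pos: [0.615, 0.161, 0.0636]
eef_rot: [0.142, 0.99, -0.0, -0.0]
ft_force: [-0.4, 0.3, 0.9]
width: 0.0869
grip_force: 0.0
```

step_arm:
  delta_pos:
    - [0, 0, 0]
    - [0, 0, 0]
    - [0, 0, 0]
    - [0, 0, 0]
    - [0, 0, 0]
    - [0, 0, 0]
    - [0, 0, 0]
  turn: [0, 0, 0, 0, 0, 0, 0]
  grip: 1
  newtons: 25

```text
time: 4.35
ee_pos: [0.6153, 0.1612, 0.0643]
eef_rot: [0.142, 0.99, 0.0, 0.0]
ft_force: [-1.0, -0.1, 2.4]
width: 0.0593
grip_force: 25.0
```

```bash
python3 - <<'E'
from h import *
s=read_state(); print(s['time'],s['ee_pos'],s['ft_force'],s['width'],s['grip_force'])
E
```

```text
4.35 [0.61531552 0.16119759 0.06427473] [-0.96133138 -0.13732985  2.40300534] 0.05925346267557703 24.997480757301673
```

step_arm:
  delta_pos:
    - [0, 0, 0.3]
    - [0, 0, 0.8]
    - [0, 0, 1]
    - [0, 0, 1]
    - [0, 0, 1]
    - [0, 0, 1]
    - [0, 0, 0.9]
    - [0.1, -0.5, 0]
    - [0.1, -1, 0]
    - [0.1, -1, 0]
    - [0.1, -1, 0]
    - [0.1, -1, 0]
  turn: [0, 0, 0, 0, 0, 0, 0, 0, 0, 0, 0, 0]

```text
time: 5.55
ee_pos: [0.6272, 0.0467, 0.2131]
eef_rot: [0.143, 0.99, -0.0, -0.001]
ft_force: [-0.3, 0.2, 0.0]
width: 0.0596
grip_force: 25.0
```

step_arm:
  delta_pos:
    - [0.1, -1, 0]
    - [0.1, -1, 0]
    - [0.1, -1, 0]
    - [0.1, -1, 0]
    - [0.1, -1, 0]
    - [0, -1, 0]
    - [0, -1, 0]
    - [0, -0.7, 0]
    - [0, -0.3, 0]
    - [0, 0, 0]
    - [0, 0, 0]
    - [0, 0, 0]
  turn: [0, 0, 0, 0, 0, 0, 0, 0, 0, 0, 0, 0]

```text
time: 6.75
ee_pos: [0.6405, -0.1496, 0.214]
eef_rot: [0.141, 0.99, 0.0, -0.0]
ft_force: [-0.5, -0.7, -1.9]
width: 0.0593
grip_force: 25.0
```

```bash
python3 - <<'E'
from h import *
s=read_state(); print(s['time'],s['ee_pos'],s['ft_force'],s['width'],s['grip_force'])
im=[]
for n in('scene','side'):
  c=shot(n,n+'3'); P=pts(c); d=np.hypot(P[...,0]-.640,P[...,1]+.152)
  print(n,'cup taper',end=' ')
  for lo in (.155,.165,.175,.185,.195): print(band(P,d<.036,lo,lo+.01,None)[:2])
  print('outer',band(P,d<.055,.05,.1,None),'zmax',P[...,2][(d<.035)&(P[...,2]<.27)].max())
  v,u=np.where(d<.05); print(u.min(),u.max(),v.min(),v.max())
  im.append(c['image'][40:340,150:350] if n=='scene' else c['image'][0:300,170:370])
cv2.imwrite('pics/c3.png',cv2.resize(np.hstack(im)[:,:,::-1],(800,600)))
E
```

```text
6.75 [ 0.64049107 -0.14961875  0.21397307] [-0.52367155 -0.69653596 -1.8896665 ] 0.059321391355082874 24.998456219182117
scene cup taper (array([ 0.6409, -0.1489,  0.0217]), 46)
(array([ 0.6407, -0.1486,  0.0232]), 48)
(array([ 0.6407, -0.1488,  0.0248]), 55)
(array([ 0.6416, -0.1487,  0.0258]), 54)
(array([ 0.6427, -0.1483,  0.0263]), 111)
outer (array([ 0.648 , -0.15  ,  0.0326]), 825, np.float64(0.0051)) zmax 0.26926051751070845
141 239 0 253
side cup taper (array([ 0.6386, -0.1511,  0.0206]), 64)
(array([ 0.6388, -0.1511,  0.0221]), 73)
(array([ 0.639 , -0.1524,  0.0243]), 78)
(array([ 0.6388, -0.1507,  0.0248]), 82)
(array([ 0.6394, -0.1526,  0.028 ]), 95)
outer (array([ 0.6389, -0.1531,  0.0368]), 685, np.float64(0.0014)) zmax 0.269094100003235
246 291 0 182
```

View pics/c3.png

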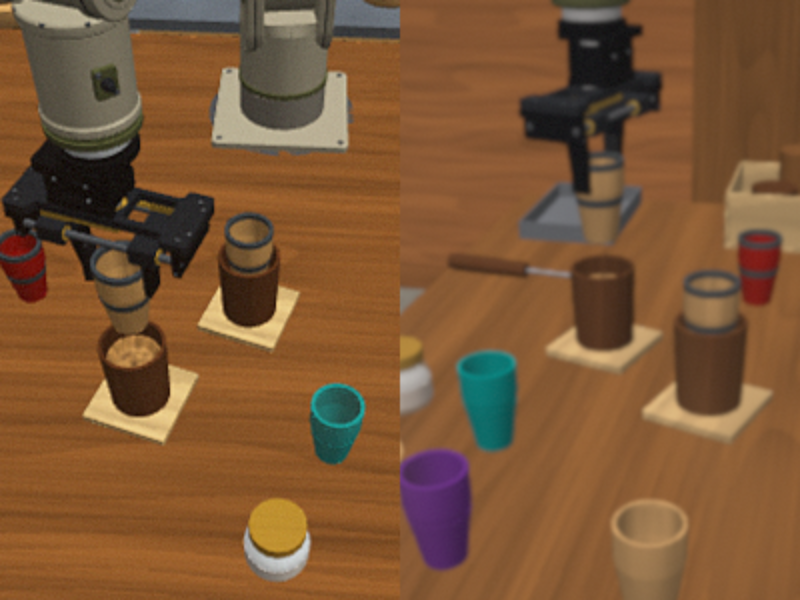

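Both crops show the cup hanging upright over the walnut mouth (left 125,310; right 602,200); it sits about 2 mm too far in +y.

step_arm:
  delta_pos:
    - [0.02, -0.08, 0]
    - [0, 0, -0.3]
    - [0, 0, -0.5]
    - [0, 0, -0.5]
    - [0, 0, -0.4]
    - [0, 0, -0.2]
    - [0, 0, -0.1]
    - [0, 0, 0]
    - [0, 0, 0]
  turn: [0, 0, 0, 0, 0, 0, 0, 0, 0]

```text
time: 7.75
ee_pos: [0.6409, -0.1534, 0.1645]
eef_rot: [0.142, 0.99, 0.0, 0.0]
ft_force: [0.4, -0.4, -1.1]
width: 0.0597
grip_force: 25.0
```

```bash
cat > chk.py <<'E'
from h import *
import sys
s=read_state(); print(s['time'],s['ee_pos'],s['ft_force'],s['grip_force'])
im=[]
for n in('scene','side'):
  c=shot(n,n+sys.argv[1]); P=pts(c); d=np.hypot(P[...,0]-.640,P[...,1]+.152)
  z0=float(sys.argv[2])
  print(n,'cup',band(P,d<.034,z0,z0+.02,None),band(P,d<.034,z0+.02,z0+.04,None),'rim',band(P,(d>.032)&(d<.045),.107,.116,.0375))
  im.append(c['image'][90:270,150:290] if n=='scene' else c['image'][50:230,200:340])
cv2.imwrite(f'pics/c{sys.argv[1]}.png',cv2.resize(np.hstack(im)[:,:,::-1],(800,514),interpolation=cv2.INTER_CUBIC))
E
python3 chk.py 4 .12
```

```text
7.75 [ 0.64094567 -0.15341478  0.16453859] [ 0.44703883 -0.43366533 -1.08979244] 24.99839203344891
scene cup (array([ 0.6416, -0.1527,  0.0245]), 90, np.float64(0.001)) (array([ 0.6434, -0.1524,  0.0264]), 185, np.float64(0.0009)) rim (array([ 0.6419, -0.1519]), 92, np.float64(0.0012))
side cup (array([ 0.6391, -0.1548,  0.0233]), 143, np.float64(0.0014)) (array([ 0.6394, -0.1559,  0.0276]), 167, np.float64(0.0012)) rim (array([ 0.6387, -0.1532]), 139, np.float64(0.0015))
```

View pics/c4.png

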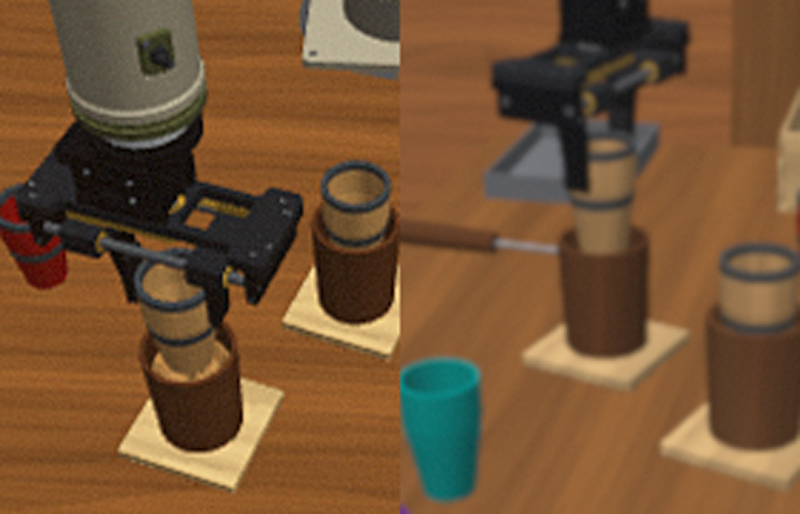

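The foot is inside the walnut mouth in both crops (left 185,350; right 603,235), about 1 mm too far in -y. I correct that and lower slowly.

step_arm:
  delta_pos:
    - [0, 0.05, -0.1]
    - [0, 0, -0.2]
    - [0, 0, -0.15]
    - [0, 0, -0.1]
    - [0, 0, -0.1]
    - [0, 0, -0.05]
    - [0, 0, -0.05]
    - [0, 0, -0.05]
    - [0, 0, 0]
    - [0, 0, 0]
  turn: [0, 0, 0, 0, 0, 0, 0, 0, 0, 0]

```text
time: 8.85
ee_pos: [0.6407, -0.1521, 0.1441]
eef_rot: [0.142, 0.99, 0.0, 0.0]
ft_force: [0.0, -1.2, 0.3]
width: 0.0592
grip_force: 25.0
```

step_arm:
  delta_pos:
    - [0, 0, -0.05]
    - [0, 0, -0.05]
    - [0, 0, -0.05]
    - [0, 0, -0.05]
    - [0, 0, 0]
  turn: [0, 0, 0, 0, 0]

```text
time: 9.35
ee_pos: [0.6408, -0.1521, 0.139]
eef_rot: [0.142, 0.99, 0.0, 0.0]
ft_force: [0.1, -1.1, 3.4]
width: 0.0598
grip_force: 25.0
```

step_arm:
  delta_pos:
    - [0, 0, -0.05]
    - [0, 0, -0.05]
    - [0, 0, -0.05]
    - [0, 0, -0.05]
    - [0, 0, -0.05]
    - [0, 0, -0.05]
    - [0, 0, 0]
    - [0, 0, 0]
  turn: [0, 0, 0, 0, 0, 0, 0, 0]

```text
time: 10.15
ee_pos: [0.6406, -0.152, 0.1313]
eef_rot: [0.142, 0.99, 0.0, -0.0]
ft_force: [0.8, 0.2, 2.5]
width: 0.0596
grip_force: 25.0
```

```bash
cat >> chk.py <<'E'
  # cup z: outermost top of the cup in this view, compared with finished cup
for n in('scene','side'):
  c=dict(np.load(n+sys.argv[1]+'.npz')); P=pts(c); f=lambda x,y:np.sort(P[...,2][(np.hypot(P[...,0]-x,P[...,1]-y)<.033)&(P[...,2]<.18)&(c['image'].max(2)>20)])
  # rim height near the camera/robot-free sides: highest points excluding finger line
  a=np.deg2rad(73.7); X=np.array([np.sin(a),-np.cos(a)]); q=P[...,:2]-np.array([.6405,-.152]); px=q@X; py=q@np.array([np.cos(a),np.sin(a)])
  m=(np.hypot(px,py)<.033)&(abs(py)<.018)&(P[...,2]<.19)&(P[...,2]>.1); print(n,'rim z',np.percentile(P[m][:,2],[90,95,98,100]).round(4))
  m=(np.hypot(P[...,0]-.49,P[...,1]+.028)<.045)&(P[...,2]<.19)&(P[...,2]>.1); print(n,'done',np.percentile(P[m][:,2],[90,95,98,100]).round(4),P[m&(P[...,2]>.13)][:,:2].mean(0))
E
python3 chk.py 5 .115
```

```text
10.15 [ 0.64059049 -0.15203231  0.13129177] [0.84497702 0.2066923  2.49502442] 24.997394993843045
scene cup (array([ 0.643 , -0.1511,  0.0272]), 201, np.float64(0.001)) (array([ 0.6431, -0.1511,  0.0278]), 193, np.float64(0.0011)) rim (array([ 0.6419, -0.1516]), 85, np.float64(0.0013))
side cup (array([ 0.639 , -0.1541,  0.0282]), 148, np.float64(0.0014)) (array([ 0.6376, -0.1525,  0.0278]), 181, np.float64(0.0016)) rim (array([ 0.6386, -0.1528]), 126, np.float64(0.0015))
scene rim z [0.1577 0.1587 0.1594 0.1606]
scene done [0.1523 0.1534 0.154  0.1559] [ 0.49030908 -0.02582274]
side rim z [0.1599 0.162  0.1626 0.1635]
side done [0.156  0.1571 0.1577 0.1588] [ 0.48495692 -0.02208061]
```

View pics/c5.png

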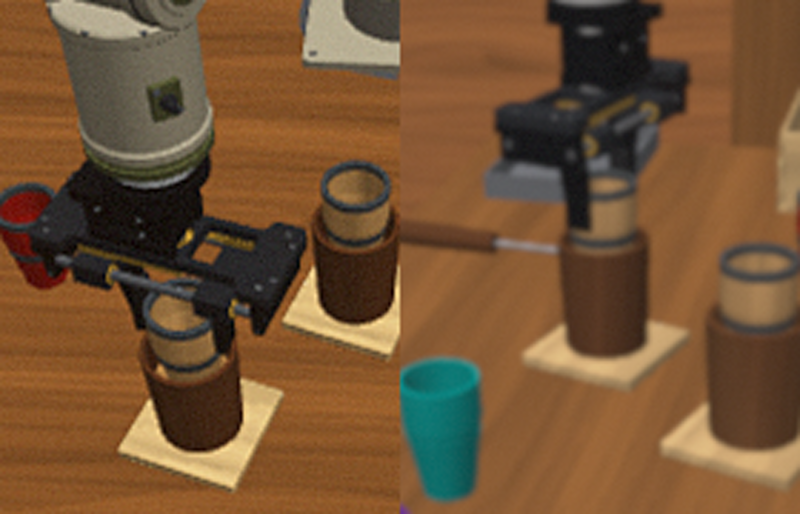

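Both crops show the cup centred in the walnut cup with the ring just above the rim (right 605,240). The depth puts its lip 5 mm above the finished sample's, and the TCP height agrees, so 5 mm remain.

step_arm:
  delta_pos:
    - [0, 0, -0.05]
    - [0, 0, -0.05]
    - [0, 0, -0.05]
    - [0, 0, -0.04]
    - [0, 0, 0]
    - [0, 0, 0]
    - [0, 0, 0]
  turn: [0, 0, 0, 0, 0, 0, 0]

```text
time: 10.95
ee_pos: [0.6406, -0.152, 0.1266]
eef_rot: [0.142, 0.99, 0.0, -0.0]
ft_force: [-0.1, -0.8, 2.7]
width: 0.06
grip_force: 25.0
```

```bash
python3 chk.py 6 .115; python3 -c "
from bench import *
for i in range(4): camera('side'); s=read_state(); print(s['ee_pos'],s['ft_force'])"
```

```text
10.95 [ 0.64062071 -0.15200888  0.12663498] [-0.05069435 -0.76903111  2.70437938] 24.997395809114096
scene cup (array([ 0.6431, -0.151 ,  0.0275]), 187, np.float64(0.001)) (array([ 0.6426, -0.1509,  0.0279]), 272, np.float64(0.0014)) rim (array([ 0.6419, -0.1515]), 85, np.float64(0.0013))
side cup (array([ 0.6391, -0.1537,  0.0286]), 150, np.float64(0.0015)) (array([ 0.6384, -0.1523,  0.0281]), 203, np.float64(0.0015)) rim (array([ 0.6388, -0.1531]), 119, np.float64(0.0014))
scene rim z [0.153  0.1541 0.1545 0.1573]
scene done [0.1523 0.1533 0.154  0.1561] [ 0.4901999  -0.02587951]
side rim z [0.1565 0.1574 0.1584 0.1594]
side done [0.1558 0.157  0.1577 0.1583] [ 0.48503021 -0.02209052]
[ 0.6406014  -0.15201986  0.12665287] [ 0.20317038 -0.1225849   1.83216604]
[ 0.64060531 -0.15202778  0.12665838] [ 0.41068259 -1.35422492  2.32842148]
[ 0.64059604 -0.15201652  0.12665278] [ 1.0536313  -1.76427325  2.32934866]
[ 0.64058909 -0.15200029  0.12666061] [ 0.90885768 -0.49752249  0.83096831]
```

step_arm:
  delta_pos:
    - [0, 0, -0.02]
    - [0, 0, 0]
    - [0, 0, 0]
  turn: [0, 0, 0]

```text
time: 11.55
ee_pos: [0.6407, -0.1521, 0.1265]
eef_rot: [0.142, 0.99, 0.0, 0.0]
ft_force: [-0.7, -0.3, 4.4]
width: 0.0594
grip_force: 25.0
```

step_arm:
  delta_pos:
    - [0, 0, 0]
    - [0, 0, 0]
    - [0, 0, 0]
    - [0, 0, 0]
    - [0, 0, 0]
    - [0, 0, 0]
    - [0, 0, 0]
  turn: [0, 0, 0, 0, 0, 0, 0]
  grip: 0

```text
time: 12.25
ee_pos: [0.6407, -0.1521, 0.1263]
eef_rot: [0.142, 0.99, 0.0, -0.0]
ft_force: [-0.6, -0.9, -0.5]
width: 0.0865
grip_force: 0.0
```

step_arm:
  delta_pos:
    - [0, 0, 0.2]
    - [0, 0, 0.4]
    - [0, 0, 0.6]
    - [0, 0, 1]
    - [0, 0, 1]
    - [0, 0, 1]
    - [-1, 0, 0.5]
    - [-1, 0, 0]
    - [-1, 0, 0]
    - [-1, 0, 0]
    - [0, 0, 0]
    - [0, 0, 0]
  turn: [0, 0, 0, 0, 0, 0, 0, 0, 0, 0, 0, 0]

```text
time: 13.45
ee_pos: [0.541, -0.1522, 0.2454]
eef_rot: [0.143, 0.99, 0.0, 0.001]
ft_force: [0.8, -0.0, 0.7]
width: 0.087
grip_force: 0.0
```

```bash
python3 chk.py 7 .115
```

```text
13.45 [ 0.54102496 -0.15215128  0.2454042 ] [ 0.79832925 -0.0448963   0.68235244] 0.0
scene cup (array([ 0.6431, -0.1508,  0.0275]), 258, np.float64(0.0009)) (array([ 0.6427, -0.151 ,  0.0279]), 379, np.float64(0.0012)) rim (array([ 0.642 , -0.1519]), 91, np.float64(0.0012))
side cup (array([ 0.6392, -0.1547,  0.0291]), 180, np.float64(0.0013)) (array([ 0.6387, -0.1527,  0.028 ]), 294, np.float64(0.0013)) rim (array([ 0.6387, -0.1529]), 122, np.float64(0.0015))
scene rim z [0.1528 0.1535 0.1547 0.1566]
scene done [0.1521 0.153  0.1539 0.1563] [ 0.49009002 -0.02590227]
side rim z [0.1574 0.1581 0.1585 0.1591]
side done [0.1558 0.1573 0.1579 0.1592] [ 0.48483449 -0.0221678 ]
```

View pics/c7.png

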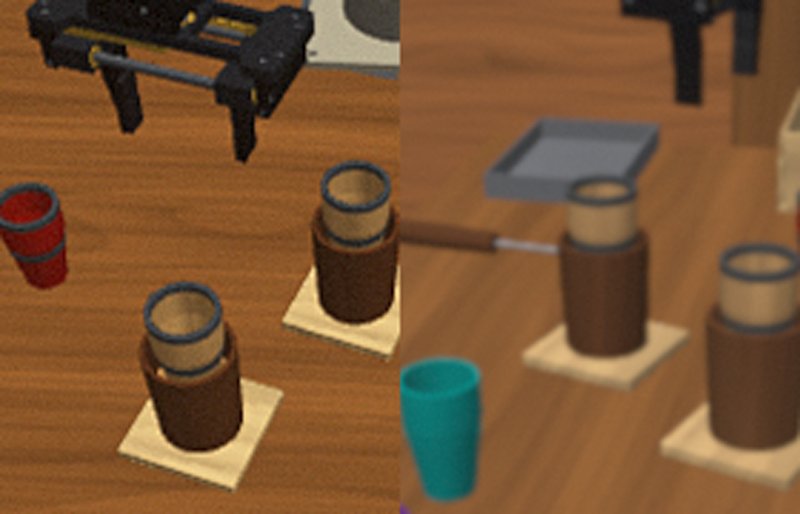

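The final crops show the cup upright and released. Its ring is at the walnut rim (left 185,365; right 603,240), as in the finished sample, and the gripper is clear.

```bash
python3 -c "
from bench import *
print(close_job())"
```

```text
the job is handed in; nothing more can be done
None
```

The dark-lipped cup is nested upright in the walnut outer cup, its lip within about 1 mm of the finished sample's height. I let go of it, left the plain and red cups alone, and handed the job in at about 13.5 s; no verdict came back.

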